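# Index the dowel-drilling jig on the first hole with its locating pin

## Robot

A 6-joint arm with a two-finger parallel gripper is mounted at the origin on a cart in front of the work surface, level with it; the furniture and walls round the work are solid. World frame = base frame: x ahead of the robot, y to its left, z up, the work surface at z = 0. Lengths are in mm, angles in degrees, forces in N, time in s.
With the tool pointing down it reaches from about 300 to 850 mm from the base axis. Payload 4.2 kg.
Tool frame: the origin (TCP) lies midway between the tips of the shut fingers; the grasp point (between the pads) lies 19 mm behind it; y points along the fingers, z is the direction in which the jaws open and shut, and the axes are right-handed (so a half turn about y gives the same grasp; the last joint's range is limited). The gripper opens to 91 mm and grips with 3 to 60 N. Pads are 32 mm wide; open, the fingers measure 118 mm over their backs; the gripper's body (76 mm by 178 mm) begins 60 mm behind the grasp point.
Start: joints at [-68.927, 18.312, 89.639, -0, 72.044, -1.146], TCP at [217.442, -532.318, 213.976] pointing down, gripper open.
Joint ranges: [-177.97, 177.97], [-48.28, 115.42], [12.27, 149.76], [-77.06, 257.06], [2.81, 150.46], [-146.56, 146.56]. Speed limits (degrees/s): [147.25, 147.25, 180, 180, 180, 180].

## Interface

Orientations are given as [roll, pitch, yaw] about the fixed x, y, z axes, in that order (R = Rz(yaw) Ry(pitch) Rx(roll)).
In Python, from workcell import env gives the robot as it stands.
- The arm moves only by the shell command python3 -m handwheel 'ROWS' [FORCE]. ROWS is JSON, a list of rows, each a list of 3 entries, a list of its own where there are three numbers: the opening, from 0 (shut) to 1 (fully open), then the shift along the tool's x, y, z in mm, then the turn, a rotation vector about the tool's x, y, z in degrees. A call has exactly 10 rows; each row shifts and turns the commanded pose from where the row before left it, along the tool's axes as they then stand; what a row does not reach is not made up. A row lasts 1/12 s, in which the tool goes at most 41.7 mm and 7.16 degrees, less where a joint would pass 70% of its speed; a pose out of reach is approached as far as the arm can. A call is refused whole if a number of a shift passes 41.7 or a number of a turn 7.16, either way. A call with a gripper value outside its range is refused whole. The fingers move at their own pace and stop on an object; FORCE is the grip in N (left out, the last holds). Time passes only in rows, so rows that do not move let the fingers close, or fill a call up. It gives the time, the measured TCP pose, the force and the opening at its end, in the units of the state.
- env.state(): the state, without advancing time (a new reading comes with each control period).
- env.grab_frame(name): name is "side" or "top" or "wrist"; returns the picture (480x640x3 uint8, red, green, blue); there is no depth.
- env.camera_info(name): a dict with "fx", "fy", "cx", "cy" (pixels), "camera_from_world" (4x4, takes a point from world to camera coordinates); the wrist camera has in their place "mount" (4x4, takes a point from camera to tool coordinates, whose origin is the TCP and whose axes are the tool frame's). Camera axes: x right, y down, z forward; pixel columns grow to the right and rows downward; lengths in mm; the calibration is good to about 2 mm. A picture is of the moment at which its call begins: read the wrist's pose just before it. camera_info takes no time and is no camera call.
- env.job_done(): hands the job in, once; it reports no verdict.
Trained networks look in the newest picture that a camera, given by its name, has taken for a name from the list of things; names that differ only in an ending like _2 or _b are one class to them, and where a whole thing is asked for, a point or a joint stands for the part that bears it (a point fixed in the world has none). Each returns a list of dicts, best first, with "p" (0 to 1); they miss things now and then, are a little off and sometimes report something else, mostly with a low value. They report only what shows in the picture. A call takes as long as a camera call.
- env.masks_of(camera, label): "region" (480x640 bool, what is visible of it) and "location" ([column, row] in pixels, amid what is visible of it).
The state is a dict: "time_s": time; "qpos": joint angles; "qvel": joint speeds; "effort": joint torques, N m; "ee_pos": TCP position; "ee_rot": TCP orientation; "force": force on the tool from outside, world axes, zero at the start; "torque": the same for the moment, N m; "gripper_width": finger opening in mm.
Only numpy, scipy, OpenCV 4.12 (cv2) and the standard library are available. Lean on these libraries where they do the work, as an engineer would, in place of code of your own. Each camera call takes 0.05 s, during which the arm holds its last target.

## Task

The first dowel hole in this cabinet stile is already drilled, but the drilling jig sitting over it hides it. Take the locating pin (red knob) from the stand, put it through the jig's red-collared bush, and slide the jig along the stile with the pin's nose resting lightly on the wood until the nose drops into the hidden hole; then press the pin fully home and let go. Don't press hard enough to dent the wood, and leave the other tools where they are.

Things in the scene. Friction and masses are not known exactly. Their poses are not given: they have to be found in the camera images.
- pin_knob (a point): Centre of the locating pin's red knob (20 mm wide, 26.5 mm tall: grip it here), z up the pin. Below the knob: neck 11 mm wide, 10 mm long, then a collar 17 mm wide, 4 mm thick, its underside 26.5 mm below this point, then the steel shank. Loose, about 60 g. At the start it hangs upright by its collar in one of the stand's three holes, any of them.
- pin_tip (a point): End of the locating pin's nose, on its axis 64.5 mm below the knob's centre and 38 mm below the underside of the collar. The shank is 10 mm thick; the nose is bullet shaped: 4.4 mm wide at the end, full width 6.5 mm up. z up the pin.
- locating_bush (a point): Mouth of the jig's red-collared bush, on its axis, level with the top of the red flange (21 mm wide). z up, y along the stile towards the jig's steel bushes. The bore, 11.4 mm wide, goes through the jig to the face of the stile 20 mm below. With the pin home its collar sits on the flange, knob centre 26.5 mm above this point; with its nose on bare wood, 44.5 mm.
- end_bush (a point): Mouth of the jig's far steel bush, 128 mm from the red-collared bush in that one's +y. The line through both is the line along which the jig slides.
- jig: Aluminium saddle jig on the stile: plate 98 x 210 x 18 mm, 116 mm over its cheeks, 156 mm over its black thumbscrews. Origin on the red-collared bush's axis at the plate's underside; the plate reaches from y = -60 to 150 mm. It slides only along y, with about 1.2 N of friction; it cannot lift or turn. It can go at least 46 mm either way from where it starts.
- stile: The cabinet stile, fixed: pale board 90 x 400 x 30 mm on a dark mat 3 mm thick. Origin under its centre on the bench; y along it; its face is 33 mm up. One blind hole, 11.4 mm wide, 22 mm deep, lies on the line on which the red-collared bush travels, hidden by the jig at no stated distance from the ends: up to 40 mm to either side of where that bush stands at the start.
- stand: Fixed dark wooden kit stand, 170 x 56 x 48 mm, origin at the centre of its underside, long side along its x. Three upright holes 13 mm wide, 43 mm deep, at x = -55, 0 and 55 mm, hold the locating pin, the drill bit and the countersink in any order.
- drill_collar (a point): Underside of the brass collar (17 mm wide, 9 mm thick) of the drill bit in the stand, 48 mm above the bench; its 8 mm shank rises 42 mm above this point. Loose; to be left in its hole.
- countersink_collar (a point): Underside of the dark collar (17 mm wide, 9 mm thick) of the countersink in the stand, 48 mm above the bench; its 8 mm shank rises 42 mm above this point. Loose; to be left in its hole.
- pencil_mid (a point): Yellow pencil lying on the bench, 170 mm long, 7 mm thick; its middle, y along it. A bystander.
- sanding_block_mid (a point): Brown sanding block, 64 x 115 x 36 mm, on the bench behind the stile; its centre. A bystander.
- wax_tin_mid (a point): Round red wax tin, 69 mm wide, 36 mm tall, on the bench behind the stand; its centre. A bystander.

How it is judged:
By the outcome, as a careful person would: the job done as asked, in the order asked, and still so for the second after the job is handed in, with the robot touching nothing.
It also fails if it takes over 64 s, if anything falls off the work surface, if the arm or the gripper's body presses on something with over 40 N, if the wrist force passes 120 N, or if a joint passes its speed limit or range.

## Working session

There is one attempt and no reset: what is moved stays moved. The work goes in short steps, Python scripts to look and compute and a shell command to move; the robot and the scene stay as the last step left them, time stands still between calls to the robot, and variables do not carry over. Pictures are saved under pics/ and viewed, and the job is handed in when it is done.

```bash
ls; mkdir -p pics
python3 - <<'E'
from workcell import env
import cv2
print(env.state())
for n in ("side","top","wrist"):
    im=env.grab_frame(n); cv2.imwrite(f"pics/{n}0.png",im[:,:,::-1]); print(env.camera_info(n))
E
```

```text
pics
{'time_s': 0.0, 'qpos': array([-6.89261010e+01,  1.83503541e+01,  8.97085370e+01, -2.44997805e-03,
        7.20441801e+01, -1.14468655e+00]), 'qvel': array([-0.03572314,  0.03760212, -0.10032298,  0.00803344, -0.02218045,
        0.09921513]), 'effort': array([ 3.02520784e-03, -4.12449253e+01, -2.31977105e+01,  7.27911503e-02,
        4.57424275e-02, -1.35015953e-04]), 'ee_pos': array([ 217.24055543, -531.8120654 ,  213.11875723]), 'ee_rot': array([-9.01030971e+01, -2.69748745e-04, -1.57780657e+02]), 'force': array([0.19033206, 0.47294231, 0.12577519]), 'torque': array([ 0.02055373, -0.0121154 ,  0.00356678]), 'gripper_width': 91.33274746008502}
{'fx': 479.802448219703, 'fy': 479.802448219703, 'cx': 319.3035836795088, 'cy': 244.88809863394772, 'camera_from_world': array([[-9.74003967e-01, -2.26131036e-01, -1.34545983e-02,
         6.14518322e+02],
       [-1.10029791e-01,  5.24171832e-01, -8.44474591e-01,
         7.01975047e+01],
       [ 1.98014435e-01, -8.21041196e-01, -5.35426595e-01,
         9.17660609e+02],
       [ 0.00000000e+00,  0.00000000e+00,  0.00000000e+00,
      
[... 242 characters left out ...]
5796264e-01,  3.09869297e-02, -1.65062221e-01,
         5.96609066e+02],
       [ 1.65316367e-01,  5.80952100e-03, -9.86223478e-01,
         1.25675571e+03],
       [ 0.00000000e+00,  0.00000000e+00,  0.00000000e+00,
         1.00000000e+00]])}
{'fx': 400.81225118818884, 'fy': 400.81225118818884, 'cx': 320.97252881523235, 'cy': 242.78150385483585, 'mount': array([[-5.17455717e-04,  9.55533798e-01,  2.94881150e-01,
        -8.24164012e+01],
       [ 1.87603347e-04, -2.94881092e-01,  9.55533938e-01,
        -1.70547566e+02],
       [ 9.99999849e-01,  5.49767190e-04, -2.66734319e-05,
         6.04358210e-01],
       [ 0.00000000e+00,  0.00000000e+00,  0.00000000e+00,
         1.00000000e+00]])}
```

View pics/side0.png

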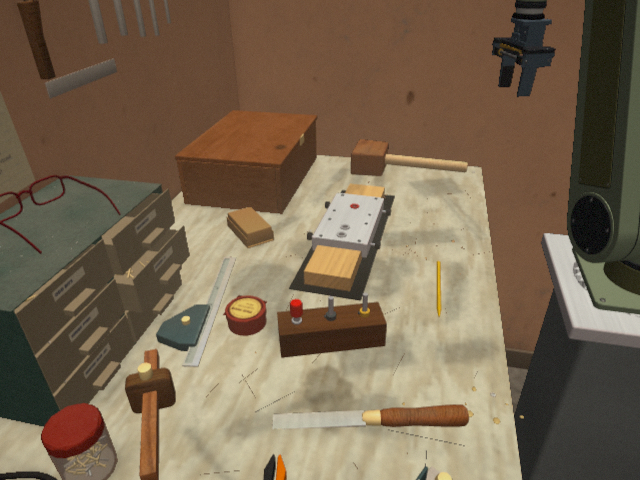

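View pics/top0.png

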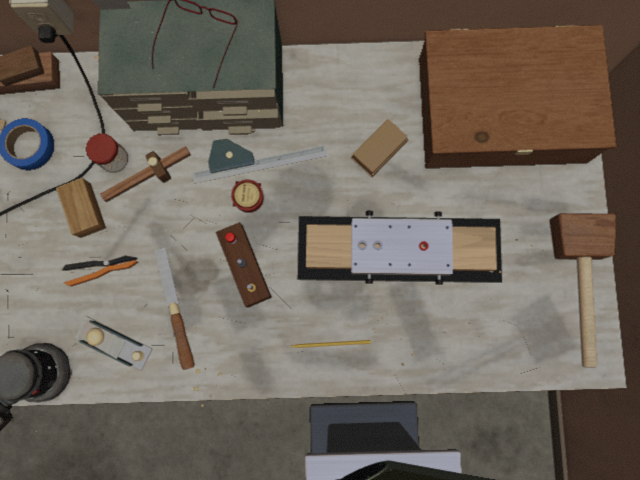

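View pics/wrist0.png

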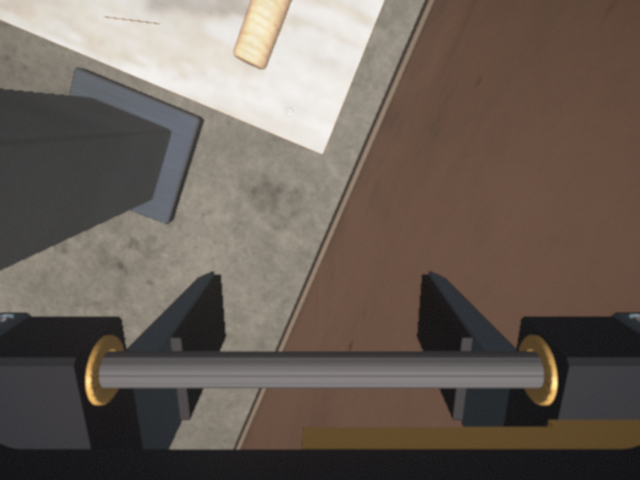

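The side view shows the red knob at (296,305) and the jig bush at (355,206). In the top view the knob is at (230,237), the bush at (424,246) and the steel bushes at (362,245) and (377,245). The wrist camera sees none of the work yet. Next I'll triangulate with the networks.

```bash
cat > h.py <<'E'
from workcell import env
import numpy as np, cv2
from scipy.spatial.transform import Rotation as R
def cam(n, st=None):
    i=env.camera_info(n)
    K=np.array([[i['fx'],0,i['cx']],[0,i['fy'],i['cy']],[0,0,1.]])
    if n=='wrist':
        T=np.eye(4);T[:3,:3]=R.from_euler('xyz',st['ee_rot'],degrees=True).as_matrix();T[:3,3]=st['ee_pos']
        M=np.linalg.inv(T@i['mount'])
    else: M=i['camera_from_world']
    return K,M
def ray_z(n,uv,z,st=None):
    K,M=cam(n,st); d=M[:3,:3].T@np.linalg.solve(K,[uv[0],uv[1],1.]); o=-M[:3,:3].T@M[:3,3]
    return o+d*(z-o[2])/d[2]
def proj(n,p,st=None):
    K,M=cam(n,st); q=K@(M[:3,:3]@np.asarray(p,float)+M[:3,3]); return q[:2]/q[2]
def tri(a,ua,b,ub,st=None):
    Ka,Ma=cam(a,st);Kb,Mb=cam(b,st)
    X=cv2.triangulatePoints(Ka@Ma[:3],Kb@Mb[:3],np.array(ua,float).reshape(2,1),np.array(ub,float).reshape(2,1)).ravel();return X[:3]/X[3]
E
python3 - <<'E'
from h import *
np.set_printoptions(precision=1,suppress=True)
Z=dict(pin_knob=48+26.5,locating_bush=53,end_bush=53,drill_collar=90,countersink_collar=90)
for l in Z:
    res={}
    for n in("top","side"):
        r=env.masks_of(n,l)
        if not r: print(l,n,'none');continue
        m=r[0]; res[n]=m['location']; print(l,n,round(m['p'],2),np.array(m['location']),m['region'].sum(),len(r),'z-plane',ray_z(n,m['location'],Z[l]))
    if len(res)==2: print('   tri',tri('top',res['top'],'side',res['side']))
im=cv2.imread('pics/top0.png')[200:320,200:480]
cv2.imwrite('pics/topc.png',cv2.resize(im,None,fx=2.8,fy=2.8,interpolation=cv2.INTER_CUBIC))
s=env.state(); print(s['time_s'],R.from_euler('xyz',s['ee_rot'],degrees=True).as_matrix())
E
```

```text
pin_knob top 0.51 [230.6 238.5] 97 1 z-plane [593.3 296.   74.5]
pin_knob side 0.84 [296.3 308.3] 238 1 z-plane [597.  300.4  74.5]
   tri [595.4 296.8  71.2]
locating_bush top none
locating_bush side 0.79 [348.8 223.4] 3234 1 z-plane [569.8 -15.7  53. ]
end_bush top 0.85 [404.1 249.6] 5937 2 z-plane [562.1 -62.2  53. ]
end_bush side 0.62 [350.6 219.7] 3322 1 z-plane [568.8 -32.1  53. ]
   tri [568.2 -64.2  34.2]
drill_collar top 0.51 [249.4 289.3] 63 1 z-plane [486.3 256.2  90. ]
drill_collar side 0.55 [364.5 309.1] 120 1 z-plane [490.6 298.3  90. ]
   tri [491.2 260.5  58.1]
countersink_collar top 0.55 [241.6 262.1] 43 1 z-plane [541.7 271.5  90. ]
countersink_collar side 0.53 [330.6 310.4] 208 2 z-plane [539.8 312.   90. ]
   tri [546.3 276.   58.9]
0.65 [[-0.9  0.   0.4]
 [-0.4 -0.  -0.9]
 [ 0.  -1.   0. ]]
```

View pics/topc.png

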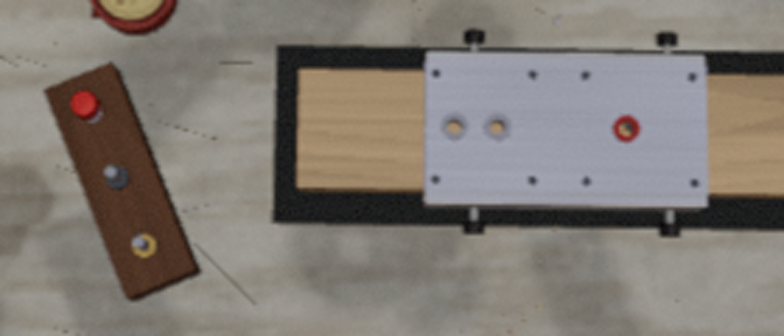

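Run:
```python
from h import *
np.set_printoptions(precision=1,suppress=True)
P=lambda x,y:(200+x/2.8-.3,200+y/2.8-.3)
b=ray_z('top',P(626,128),53);e=ray_z('top',P(454,127),53)
print(b,e,np.linalg.norm(b-e))
print('proj side',proj('side',b),proj('side',e))
# side crop, colour of red
im=cv2.imread('pics/side0.png'); 
for n,bx in(('side',(330,190,380,225)),('top',(410,235,440,260)),('side',(280,290,310,320)),('top',(215,225,245,250))):
    i=cv2.imread(f'pics/{n}0.png').astype(int);x0,y0,x1,y1=bx;c=i[y0:y1,x0:x1]
    m=(c[...,2]>c[...,1]*2)&(c[...,2]>90);v,u=np.nonzero(m);print(n,m.sum(),u.mean()+x0,v.mean()+y0,(u.min()+x0,u.max()+x0,v.min()+y0,v.max()+y0))
cv2.imwrite('pics/sidec.png',cv2.resize(im[180:350,260:420],None,fx=3.5,fy=3.5,interpolation=cv2.INTER_CUBIC))
```

```text
[ 569.7 -102.5   53. ] [574.4  25.3  53. ] 127.91189641244102
proj side [355.6 204.7] [343.  232.9]
side 15 354.2 206.06666666666666 (np.int64(351), np.int64(358), np.int64(205), np.int64(207))
top 33 423.4848484848485 245.27272727272728 (np.int64(420), np.int64(427), np.int64(242), np.int64(249))
side 201 295.72636815920396 308.0845771144279 (np.int64(290), np.int64(302), np.int64(299), np.int64(317))
top 77 229.3896103896104 236.44155844155844 (np.int64(225), np.int64(234), np.int64(232), np.int64(241))
```

View pics/sidec.png

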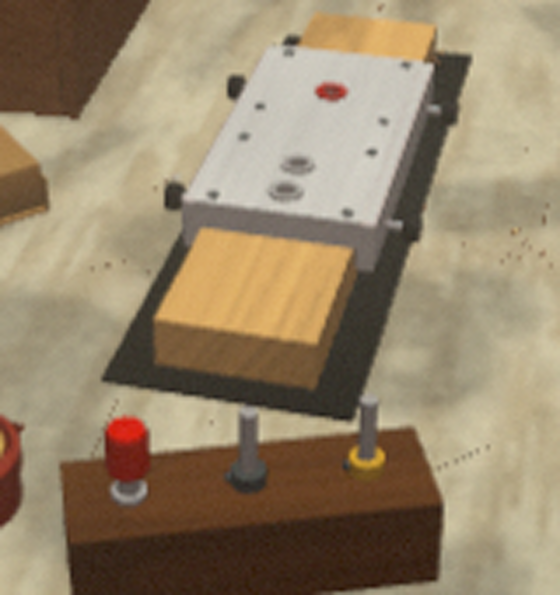

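The bush-to-bush distance comes out at 127.9 mm against 128 given, so the top view measures well. The jig axis runs along (0.037, 0.999), the bush is at (569.7, -102.5) and the knob is at about (594.5, 297). I'll turn the jaws onto the jig's line and move above the knob.

```bash
python3 -m handwheel '[[0.6,[0,0,0],[0,6.1,0]],[0.6,[0,0,0],[0,6.1,0]],[0.6,[0,0,0],[0,6.1,0]],[0.6,[0,0,0],[0,6.1,0]],[0.6,[-14.4,1.8,-35.1],[0,0,0]],[0.6,[-14.4,1.8,-35.1],[0,0,0]],[0.6,[-14.4,1.8,-35.1],[0,0,0]],[0.6,[-14.4,1.8,-35.1],[0,0,0]],[0.6,[-14.4,1.8,-35.1],[0,0,0]],[0.6,[-14.4,1.8,-35.1],[0,0,0]]]' 20
python3 -m handwheel '[[0.6,[-14.4,1.8,-35.1],[0,0,0]],[0.6,[-14.4,1.8,-35.1],[0,0,0]],[0.6,[-14.4,1.8,-35.1],[0,0,0]],[0.6,[-14.4,1.8,-35.1],[0,0,0]],[0.6,[-14.4,1.8,-35.1],[0,0,0]],[0.6,[-14.4,1.8,-35.1],[0,0,0]],[0.6,[-14.4,1.8,-35.1],[0,0,0]],[0.6,[-14.4,1.8,-35.1],[0,0,0]],[0.6,[-14.4,1.8,-35.1],[0,0,0]],[0.6,[-14.4,1.8,-35.1],[0,0,0]]]'
python3 -m handwheel '[[0.6,[-14.4,1.8,-35.1],[0,0,0]],[0.6,[-14.4,1.8,-35.1],[0,0,0]],[0.6,[-14.4,1.8,-35.1],[0,0,0]],[0.6,[-14.4,1.8,-35.1],[0,0,0]],[0.6,[-14.4,1.8,-35.1],[0,0,0]],[0.6,[-14.4,1.8,-35.1],[0,0,0]],[0.6,[-14.4,1.8,-35.1],[0,0,0]],[0.6,[-14.4,1.8,-35.1],[0,0,0]],[0.6,[0,0,0],[0,0,0]],[0.6,[0,0,0],[0,0,0]]]'
python3 - <<'E'
from h import *
s=env.state();im=env.grab_frame('wrist');cv2.imwrite('pics/w1.png',im[:,:,::-1]);print(s)
r=env.masks_of('wrist','pin_knob')
for m in r: print(m['p'],m['location'],m['region'].sum())
print(proj('wrist',[594.5,297,74.5],s))
E
```

```text
time_s: 1.48
ee_pos: [312.2, -323.5, 203.2]
ee_rot: [-90.0, 0.0, 177.8]
force: [1.3, -0.7, 0.5]
gripper_width: 54.6
time_s: 2.32
ee_pos: [469.5, 22.1, 185.4]
ee_rot: [-90.0, 0.0, 177.8]
force: [0.8, -1.4, 0.8]
gripper_width: 54.6
time_s: 3.15
ee_pos: [594.9, 297.9, 169.5]
ee_rot: [-89.9, -0.1, 178.0]
force: [0.6, -0.2, -0.3]
gripper_width: 54.9
{'time_s': 3.15, 'qpos': array([ 2.56173364e+01,  2.80837803e+01,  8.05654907e+01, -1.63894146e-02,
        7.14296161e+01,  1.17657218e+02]), 'qvel': array([-1.97020107, -2.17740787,  2.71396075, -0.67025295,  0.49789713,
       -0.13612524]), 'effort': array([ 1.32236961e+00, -4.92830729e+01, -2.40996033e+01,  1.52604869e-01,
       -2.62099458e-01,  2.47535011e-02]), 'ee_pos': array([594.86253128, 297.88443706, 169.53720641]), 'ee_rot': array([-8.99496272e+01, -6.26658744e-02,  1.77965321e+02]), 'force': array([ 0.57716871, -0.20249992, -0.3180845 ]), 'torque': array([0.0479936 , 0.04723506, 0.00942974]), 'gripper_width': 54.857205890810704}
0.85 [318.4, 241.6] 939
[320.48357238 244.2199503 ]
```

View pics/w1.png

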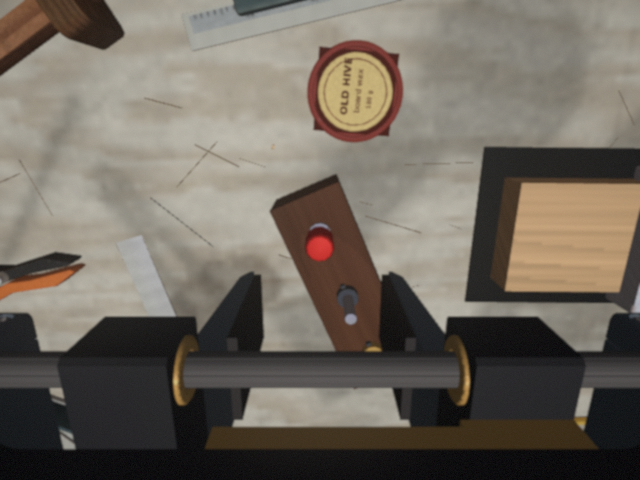

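The wrist image shows the knob at (318,242), within 3 px of the (320,244) predicted from the top view. That is about 2 mm, and the path down is clear. I'll descend and grip.

```bash
python3 -m handwheel '[[0.6,[-0.7,18,0],[0,0,0]],[0.6,[0,18,0],[0,0,0]],[0.6,[0,18,0],[0,0,0]],[0.6,[0,18,0],[0,0,0]],[0.6,[0,16,0],[0,0,0]],[0.6,[0,12,0],[0,0,0]],[0.6,[0,7,0],[0,0,0]],[0.6,[0,4.5,0],[0,0,0]],[0.6,[0,0,0],[0,0,0]],[0.6,[0,0,0],[0,0,0]]]'
python3 -m handwheel '[[0,[0,0,0],[0,0,0]],[0,[0,0,0],[0,0,0]],[0,[0,0,0],[0,0,0]],[0,[0,0,0],[0,0,0]],[0,[0,0,0],[0,0,0]],[0,[0,0,0],[0,0,0]],[0,[0,0,0],[0,0,0]],[0,[0,0,0],[0,0,0]],[0,[0,0,0],[0,0,0]],[0,[0,0,0],[0,0,0]]]' 15
python3 - <<'E'
from h import *
s=env.state();im=env.grab_frame('wrist');cv2.imwrite('pics/w2.png',im[:,:,::-1]);print(s['ee_pos'],s['force'],s['torque'],s['gripper_width'])
E
```

```text
time_s: 4.08
ee_pos: [596.0, 296.2, 60.0]
ee_rot: [-90.0, 0.1, 177.8]
force: [0.0, 0.7, 0.3]
gripper_width: 54.5
time_s: 4.92
ee_pos: [595.6, 296.4, 59.4]
ee_rot: [-90.0, 0.0, 177.8]
force: [-0.0, -0.1, 1.5]
gripper_width: 19.8
[595.63939259 296.41246791  59.37478783] [-0.00732639 -0.05772721  1.50202346] [ 0.09642449  0.0432755  -0.01355124] 19.810501656080852
```

View pics/w2.png

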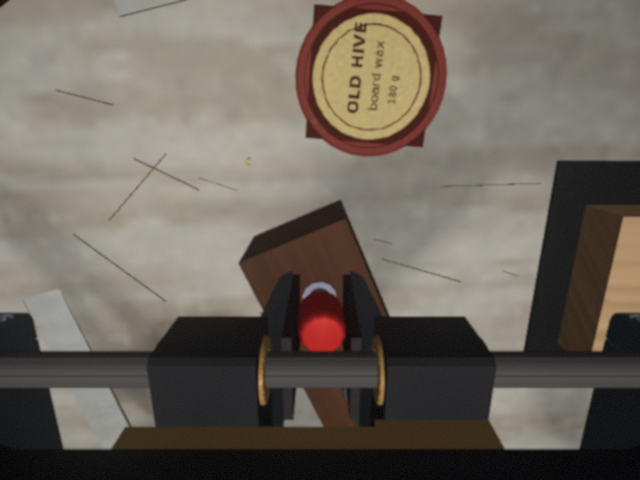

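Gripped: the opening is 19.8 mm against the 20 mm knob, and the knob shows between the pads at (321,318). I'll lift straight out and carry it above the bush.

```bash
python3 -m handwheel '[[0,[0,-6,0],[0,0,0]],[0,[0,-14,0],[0,0,0]],[0,[0,-16,0],[0,0,0]],[0,[0,-16,0],[0,0,0]],[0,[0,-13,0],[0,0,0]],[0,[0,-3,10],[0,0,0]],[0,[0,0,25],[0,0,0]],[0,[0,0,35],[0,0,0]],[0,[0,0,35],[0,0,0]],[0,[0,0,35],[0,0,0]]]' 20
python3 -m handwheel '[[0,[1,0,35],[0,0,0]],[0,[2,0,35],[0,0,0]],[0,[2,0,35],[0,0,0]],[0,[2,0,35],[0,0,0]],[0,[2,0,35],[0,0,0]],[0,[1.6,0,35],[0,0,0]],[0,[0,0,30],[0,0,0]],[0,[0,0,20],[0,0,0]],[0,[0,0,0],[0,0,0]],[0,[0,0,0],[0,0,0]]]'
python3 - <<'E'
from h import *
np.set_printoptions(precision=2,suppress=True)
s=env.state()
for n in('wrist','side','top'):
    im=env.grab_frame(n);cv2.imwrite(f'pics/{n}3.png',im[:,:,::-1])
print(s['ee_pos'],s['ee_rot'],s['force'],s['torque'],s['gripper_width'])
p=s['ee_pos']; b=[569.7,-102.5,53]
print('wrist: bush',proj('wrist',b,s),'knob c',proj('wrist',p+[0,0,15.1],s),'tip',proj('wrist',p+[0,0,15.1-64.5],s))
print('side: bush',proj('side',b),'tip',proj('side',p+[0,0,15.1-64.5]))
i=cv2.imread('pics/side3.png');cv2.imwrite('pics/side3c.png',cv2.resize(i[120:270,280:440],None,fx=4,fy=4,interpolation=cv2.INTER_CUBIC))
E
```

```text
time_s: 5.8
ee_pos: [589.2, 154.3, 126.6]
ee_rot: [-89.9, -0.1, 177.9]
force: [-0.0, -0.3, -0.1]
gripper_width: 19.5
time_s: 6.63
ee_pos: [568.8, -104.2, 126.7]
ee_rot: [-90.0, -0.1, 177.7]
force: [0.1, 0.5, -0.9]
gripper_width: 19.7
[ 568.8  -104.15  126.75] [-90.02  -0.08 177.67] [ 0.14  0.49 -0.95] [0.02 0.05 0.03] 19.678292470588215
wrist: bush [316.61 252.38] knob c [318.4  319.89] tip [319.07 267.  ]
side: bush [355.56 204.71] tip [356.38 194.74]
```

View pics/wrist3.png

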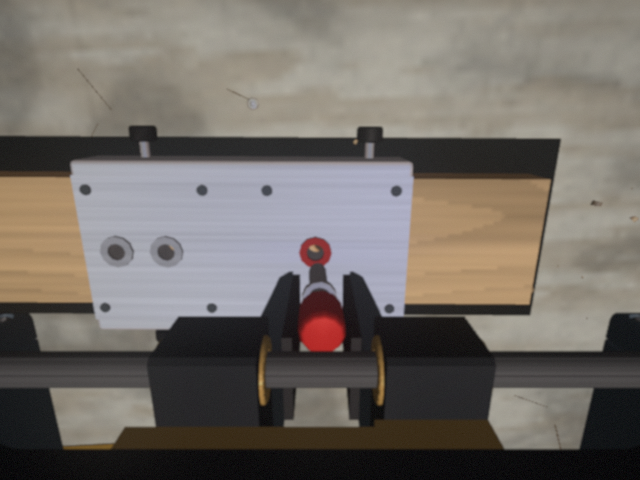

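View pics/side3c.png

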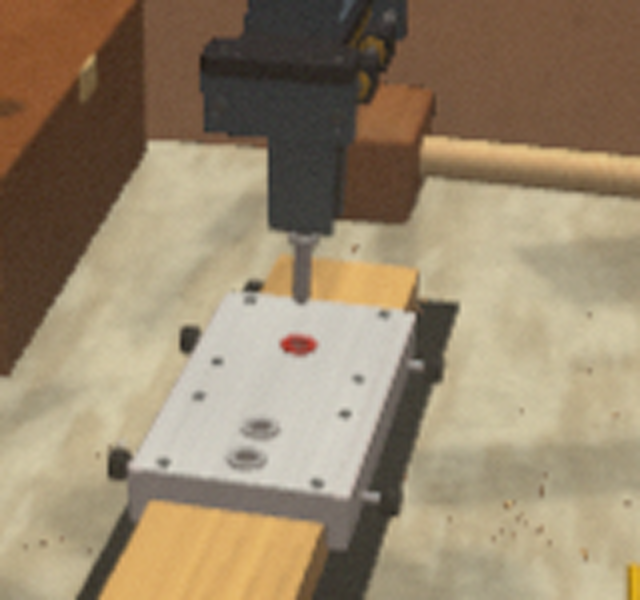

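Run:
```python
from h import *
i=cv2.imread('pics/wrist3.png');cv2.imwrite('pics/w3c.png',cv2.resize(i[230:360,270:370],None,fx=4.5,fy=4.5,interpolation=cv2.INTER_CUBIC))
i=cv2.imread('pics/top3.png');cv2.imwrite('pics/t3c.png',cv2.resize(i[190:310,350:480],None,fx=4.5,fy=4.5,interpolation=cv2.INTER_CUBIC))
```

```text
(no output)
```

View pics/w3c.png

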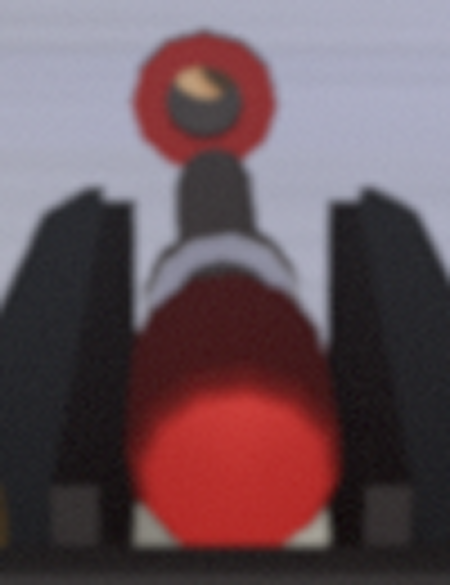

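Run:
```python
from h import *
np.set_printoptions(precision=2,suppress=True)
s=env.state(); p=s['ee_pos']
P=lambda x,y:(270+x/4.5-.4,230+y/4.5-.4)
print(env.state()['time_s'],p)
print('knob top',ray_z('wrist',P(235,472),p[2]+15.1+13.25,s))
for x,y in((215,152),(217,190)):
  print('tipend top edge / shank',[ray_z('wrist',P(x,y),p[2]+z,s) for z in(15.1-64.5,-40,-30)])
print('bush',ray_z('wrist',P(204,98),53,s))
print('collar front z top',ray_z('wrist',P(222,290),p[2]+15.1-22.5,s))
for z in (28.35,-7.4,-49.4): print(z,proj('wrist',p+[0,0,z],s))
```

```text
6.7833 [ 569.39 -102.08  126.99]
knob top [ 569.91 -103.54  155.34]
tipend top edge / shank [array([ 571.71, -101.18,   77.59]), array([ 575.15, -101.39,   86.99]), array([ 578.81, -101.62,   96.99])]
tipend top edge / shank [array([ 566.43, -101.23,   77.59]), array([ 570.09, -101.44,   86.99]), array([ 573.99, -101.67,   96.99])]
bush [570.96 -99.37  53.  ]
collar front z top [ 571.29 -102.27  119.59]
28.35 [318.2  335.75]
-7.4 [318.68 297.64]
-49.4 [319.07 267.05]
```

View pics/t3c.png

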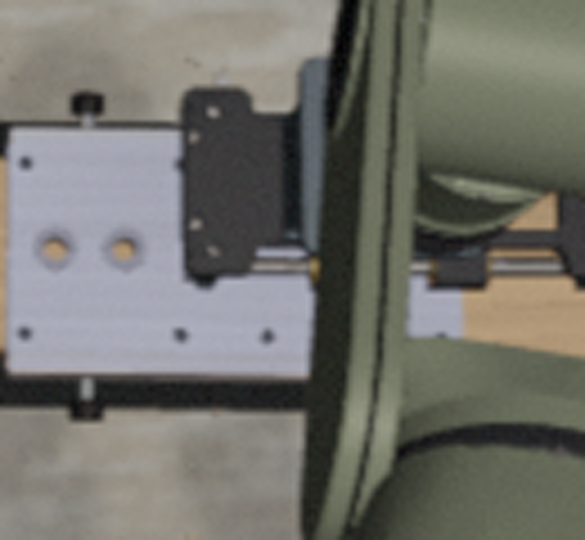

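The wrist crop shows the knob top at (322,334), the nose end at (318,265) and the flange centre at (315,252). The nose is within about 1-2 mm of the bush axis, but the arm was still settling when I took it. I'll lower to just above the flange and look again.

```bash
python3 -m handwheel '[[0,[0,5,0],[0,0,0]],[0,[0,7,0],[0,0,0]],[0,[0,5,0],[0,0,0]],[0,[0,2,0],[0,0,0]],[0,[0,0,0],[0,0,0]],[0,[0,0,0],[0,0,0]],[0,[0,0,0],[0,0,0]],[0,[0,0,0],[0,0,0]],[0,[0,0,0],[0,0,0]],[0,[0,0,0],[0,0,0]]]'
python3 - <<'E'
from h import *
np.set_printoptions(precision=2,suppress=True)
s=env.state()
for n in('wrist','side'):
    im=env.grab_frame(n);cv2.imwrite(f'pics/{n}4.png',im[:,:,::-1])
print(s['ee_pos'],env.state()['ee_pos'],s['ee_rot'],s['force'])
np.save('s4.npy',s,allow_pickle=True)
i=cv2.imread('pics/side4.png');a=cv2.resize(i[165:230,320:395],None,fx=5.2,fy=5.2,interpolation=cv2.INTER_CUBIC)
i=cv2.imread('pics/wrist4.png');b=cv2.resize(i[240:350,280:365],None,fx=4.6,fy=4.6,interpolation=cv2.INTER_CUBIC)
h=max(a.shape[0],b.shape[0]);o=np.zeros((h,a.shape[1]+b.shape[1],3),np.uint8);o[:a.shape[0],:a.shape[1]]=a;o[:b.shape[0],a.shape[1]:]=b
cv2.imwrite('pics/c4.png',o);print(a.shape,b.shape)
E
```

```text
time_s: 7.62
ee_pos: [569.8, -103.1, 108.5]
ee_rot: [-90.0, 0.0, 177.8]
force: [-1.2, -0.4, -0.9]
gripper_width: 19.1
[ 569.84 -103.1   108.46] [ 569.79 -103.07  108.4 ] [-89.99   0.02 177.81] [-1.24 -0.35 -0.85]
(338, 390, 3) (506, 391, 3)
```

View pics/c4.png

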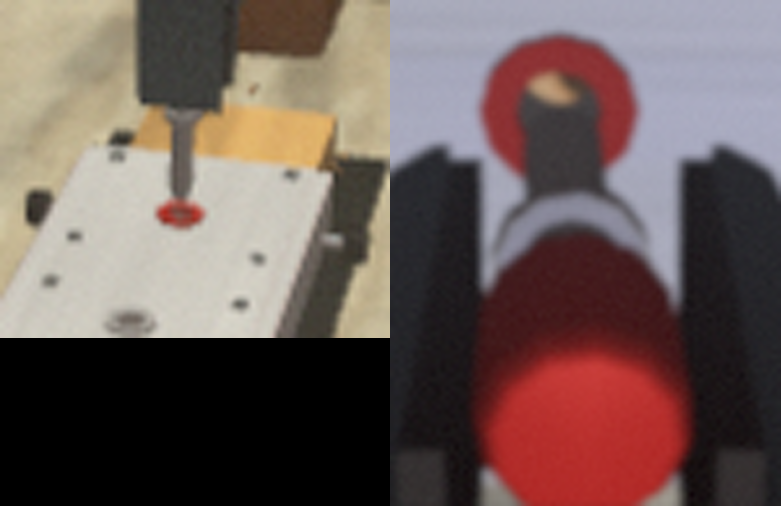

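The side crop shows the shank at column 181 and the bush at 180. In the wrist crop the pin's axis passes within about 0.5 mm of the flange centre at (559,105). That is inside the nose's capture range, so I'll insert to about 6 mm above the wood.

```bash
python3 -m handwheel '[[0,[0,2,-0.3],[0,0,0]],[0,[0,2,0],[0,0,0]],[0,[0,2,0],[0,0,0]],[0,[0,2,0],[0,0,0]],[0,[0,2,0],[0,0,0]],[0,[0,2,0],[0,0,0]],[0,[0,2,0],[0,0,0]],[0,[0,0,0],[0,0,0]],[0,[0,0,0],[0,0,0]],[0,[0,0,0],[0,0,0]]]'
```

```text
time_s: 8.55
ee_pos: [569.8, -102.7, 94.3]
ee_rot: [-90.0, 0.0, 177.8]
force: [0.3, -0.0, 0.2]
gripper_width: 19.3
```

```bash
python3 -m handwheel '[[0,[0,1.5,0],[0,0,0]],[0,[0,1.5,0],[0,0,0]],[0,[0,1.5,0],[0,0,0]],[0,[0,1.5,0],[0,0,0]],[0,[0,1.5,0],[0,0,0]],[0,[0,1,0],[0,0,0]],[0,[0,0,0],[0,0,0]],[0,[0,0,0],[0,0,0]],[0,[0,0,0],[0,0,0]],[0,[0,0,0],[0,0,0]]]'
python3 - <<'E'
from h import *
s=[env.state() for _ in range(4)]
for n in('side',):
    im=env.grab_frame(n);cv2.imwrite(f'pics/{n}5.png',im[:,:,::-1])
for x in s: print(x['ee_pos'],x['force'],x['torque'])
i=cv2.imread('pics/side5.png');cv2.imwrite('pics/c5.png',cv2.resize(i[165:240,320:395],None,fx=7,fy=7,interpolation=cv2.INTER_CUBIC))
E
```

```text
time_s: 9.38
ee_pos: [569.8, -102.7, 85.8]
ee_rot: [-90.0, 0.0, 177.8]
force: [0.5, 0.9, -1.2]
gripper_width: 19.3
[ 569.83764184 -102.73994641   85.8322848 ] [ 0.5409304   0.94348274 -1.18740584] [0.02356292 0.06252617 0.03001046]
[ 569.83764184 -102.73994641   85.8322848 ] [ 0.5409304   0.94348274 -1.18740584] [0.02356292 0.06252617 0.03001046]
[ 569.83764184 -102.73994641   85.8322848 ] [ 0.5409304   0.94348274 -1.18740584] [0.02356292 0.06252617 0.03001046]
[ 569.83764184 -102.73994641   85.8322848 ] [ 0.5409304   0.94348274 -1.18740584] [0.02356292 0.06252617 0.03001046]
```

View pics/c5.png

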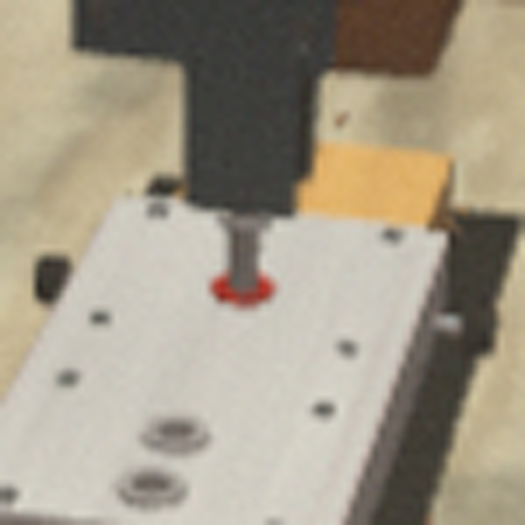

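The shank is in the red bush and forces are at noise level. Now I'll feel for the wood with a lighter grip.

```bash
python3 -m handwheel '[[0,[0,0.5,0],[0,0,0]],[0,[0,0.5,0],[0,0,0]],[0,[0,0.5,0],[0,0,0]],[0,[0,0.5,0],[0,0,0]],[0,[0,0.5,0],[0,0,0]],[0,[0,0,0],[0,0,0]],[0,[0,0,0],[0,0,0]],[0,[0,0,0],[0,0,0]],[0,[0,0,0],[0,0,0]],[0,[0,0,0],[0,0,0]]]' 8
python3 -m handwheel '[[0,[0,0.2,0],[0,0,0]],[0,[0,0.2,0],[0,0,0]],[0,[0,0.2,0],[0,0,0]],[0,[0,0.2,0],[0,0,0]],[0,[0,0,0],[0,0,0]],[0,[0,0,0],[0,0,0]],[0,[0,0,0],[0,0,0]],[0,[0,0,0],[0,0,0]],[0,[0,0,0],[0,0,0]],[0,[0,0,0],[0,0,0]]]'
```

```text
time_s: 10.27
ee_pos: [569.7, -102.7, 83.2]
ee_rot: [-90.0, 0.0, 177.8]
force: [-0.7, -0.4, -0.3]
gripper_width: 19.9
time_s: 11.1
ee_pos: [569.8, -102.7, 82.5]
ee_rot: [-90.0, 0.0, 177.8]
force: [-0.6, 0.6, -1.0]
gripper_width: 19.8
```

```bash
python3 -m handwheel '[[0,[0,0.2,0],[0,0,0]],[0,[0,0.2,0],[0,0,0]],[0,[0,0.2,0],[0,0,0]],[0,[0,0.2,0],[0,0,0]],[0,[0,0,0],[0,0,0]],[0,[0,0,0],[0,0,0]],[0,[0,0,0],[0,0,0]],[0,[0,0,0],[0,0,0]],[0,[0,0,0],[0,0,0]],[0,[0,0,0],[0,0,0]]]'
```

```text
time_s: 11.93
ee_pos: [569.8, -102.7, 81.7]
ee_rot: [-90.0, 0.0, 177.8]
force: [-0.2, 0.3, 1.1]
gripper_width: 19.8
```

```bash
python3 -m handwheel '[[0,[0,0.2,0],[0,0,0]],[0,[0,0.2,0],[0,0,0]],[0,[0,0,0],[0,0,0]],[0,[0,0,0],[0,0,0]],[0,[0,0,0],[0,0,0]],[0,[0,0,0],[0,0,0]],[0,[0,0,0],[0,0,0]],[0,[0,0,0],[0,0,0]],[0,[0,0,0],[0,0,0]],[0,[0,0,0],[0,0,0]]]'
```

```text
time_s: 12.77
ee_pos: [569.8, -102.7, 81.3]
ee_rot: [-90.0, 0.0, 177.8]
force: [-0.4, 0.8, 3.3]
gripper_width: 19.4
```

Contact came at TCP z of about 81.5, with roughly 2-3 N on the wood. Now I'll slide in steps of about 5 mm and watch for a drop in fz.

```bash
python3 -m handwheel '[[0,[0,0,0.6],[0,0,0]],[0,[0,0,0.6],[0,0,0]],[0,[0,0,0.6],[0,0,0]],[0,[0,0,0.6],[0,0,0]],[0,[0,0,0.6],[0,0,0]],[0,[0,0,0.6],[0,0,0]],[0,[0,0,0.6],[0,0,0]],[0,[0,0,0.6],[0,0,0]],[0,[0,0,0],[0,0,0]],[0,[0,0,0],[0,0,0]]]'
```

```text
time_s: 13.6
ee_pos: [569.4, -107.6, 81.0]
ee_rot: [-90.0, -0.0, 177.8]
force: [-0.2, 1.6, -0.3]
gripper_width: 19.6
```

fz fell to about 0 and z sank 0.3 mm, so this may be the hole. I'll probe down 1 mm.

```bash
python3 -m handwheel '[[0,[0,0.2,0],[0,0,0]],[0,[0,0.2,0],[0,0,0]],[0,[0,0.2,0],[0,0,0]],[0,[0,0.2,0],[0,0,0]],[0,[0,0,0],[0,0,0]],[0,[0,0,0],[0,0,0]],[0,[0,0,0],[0,0,0]],[0,[0,0,0],[0,0,0]],[0,[0,0,0],[0,0,0]],[0,[0,0,0],[0,0,0]]]'
```

```text
time_s: 14.43
ee_pos: [569.6, -107.5, 80.5]
ee_rot: [-90.0, 0.0, 177.8]
force: [-0.5, 1.3, -0.3]
gripper_width: 19.8
```

```bash
python3 -m handwheel '[[0,[0,0.2,0],[0,0,0]],[0,[0,0.2,0],[0,0,0]],[0,[0,0.2,0],[0,0,0]],[0,[0,0.2,0],[0,0,0]],[0,[0,0,0],[0,0,0]],[0,[0,0,0],[0,0,0]],[0,[0,0,0],[0,0,0]],[0,[0,0,0],[0,0,0]],[0,[0,0,0],[0,0,0]],[0,[0,0,0],[0,0,0]]]'
```

```text
time_s: 15.27
ee_pos: [569.5, -107.5, 79.6]
ee_rot: [-90.0, -0.0, 177.8]
force: [-0.2, 1.0, -0.3]
gripper_width: 20.0
```

```bash
python3 -m handwheel '[[0,[0,0.3,0],[0,0,0]],[0,[0,0.3,0],[0,0,0]],[0,[0,0.3,0],[0,0,0]],[0,[0,0.3,0],[0,0,0]],[0,[0,0,0],[0,0,0]],[0,[0,0,0],[0,0,0]],[0,[0,0,0],[0,0,0]],[0,[0,0,0],[0,0,0]],[0,[0,0,0],[0,0,0]],[0,[0,0,0],[0,0,0]]]'
python3 - <<'E'
from h import *
im=env.grab_frame('side');cv2.imwrite('pics/side6.png',im[:,:,::-1])
cv2.imwrite('pics/c6.png',cv2.resize(im[165:240,320:395,::-1],None,fx=7,fy=7,interpolation=cv2.INTER_CUBIC))
E
```

```text
time_s: 16.1
ee_pos: [569.6, -107.5, 78.4]
ee_rot: [-90.0, 0.0, 177.8]
force: [0.6, 0.3, -0.2]
gripper_width: 19.5
```

View pics/c6.png

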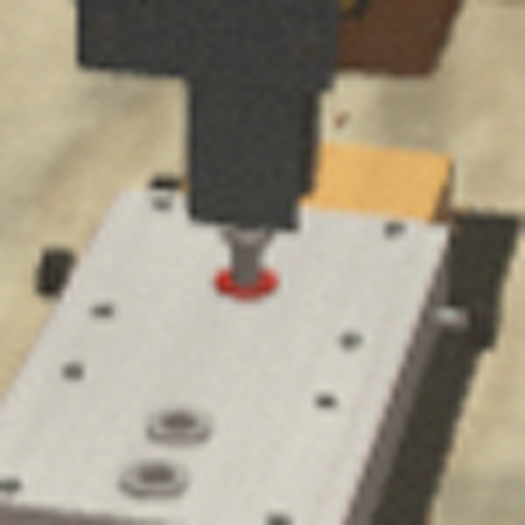

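The shank visible above the flange got shorter by as much as the gripper came down, so the pin moved with it. The nose is now about 3 mm below the wood face with no resistance: this is the hole. I'll keep going down gently and watch the side forces to centre it.

```bash
python3 -m handwheel '[[0,[0,0.3,0],[0,0,0]],[0,[0,0.3,0],[0,0,0]],[0,[0,0.3,0],[0,0,0]],[0,[0,0.3,0],[0,0,0]],[0,[0,0.3,0],[0,0,0]],[0,[0,0.3,0],[0,0,0]],[0,[0,0,0],[0,0,0]],[0,[0,0,0],[0,0,0]],[0,[0,0,0],[0,0,0]],[0,[0,0,0],[0,0,0]]]'
```

```text
time_s: 16.98
ee_pos: [569.5, -107.5, 76.6]
ee_rot: [-90.0, -0.0, 177.8]
force: [0.3, 1.0, -0.5]
gripper_width: 19.7
```

```bash
python3 -m handwheel '[[0,[0,0.3,0],[0,0,0]],[0,[0,0.3,0],[0,0,0]],[0,[0,0.3,0],[0,0,0]],[0,[0,0.3,0],[0,0,0]],[0,[0,0.3,0],[0,0,0]],[0,[0,0.3,0],[0,0,0]],[0,[0,0.3,0],[0,0,0]],[0,[0,0,0],[0,0,0]],[0,[0,0,0],[0,0,0]],[0,[0,0,0],[0,0,0]]]'
```

```text
time_s: 17.82
ee_pos: [569.5, -107.5, 74.5]
ee_rot: [-90.0, -0.0, 177.8]
force: [-0.1, 1.2, 0.3]
gripper_width: 19.8
```

```bash
python3 -m handwheel '[[0,[0,1,0],[0,0,0]],[0,[0,1,0],[0,0,0]],[0,[0,1,0],[0,0,0]],[0,[0,1,0],[0,0,0]],[0,[0,1,0],[0,0,0]],[0,[0,1,0],[0,0,0]],[0,[0,1,0],[0,0,0]],[0,[0,0,0],[0,0,0]],[0,[0,0,0],[0,0,0]],[0,[0,0,0],[0,0,0]]]' 12
```

```text
time_s: 18.65
ee_pos: [569.5, -107.5, 67.4]
ee_rot: [-90.0, -0.0, 177.8]
force: [-0.4, 1.2, -0.6]
gripper_width: 19.4
```

```bash
python3 -m handwheel '[[0,[0,0.5,0],[0,0,0]],[0,[0,0.5,0],[0,0,0]],[0,[0,0.5,0],[0,0,0]],[0,[0,0.5,0],[0,0,0]],[0,[0,0.3,0],[0,0,0]],[0,[0,0.3,0],[0,0,0]],[0,[0,0.3,0],[0,0,0]],[0,[0,0,0],[0,0,0]],[0,[0,0,0],[0,0,0]],[0,[0,0,0],[0,0,0]]]'
```

```text
time_s: 19.48
ee_pos: [569.6, -107.5, 64.6]
ee_rot: [-90.0, -0.0, 177.8]
force: [0.4, 1.2, -0.3]
gripper_width: 19.4
```

```bash
python3 -m handwheel '[[0,[0,0.3,0],[0,0,0]],[0,[0,0.3,0],[0,0,0]],[0,[0,0.3,0],[0,0,0]],[0,[0,0.3,0],[0,0,0]],[0,[0,0,0],[0,0,0]],[0,[0,0,0],[0,0,0]],[0,[0,0,0],[0,0,0]],[0,[0,0,0],[0,0,0]],[0,[0,0,0],[0,0,0]],[0,[0,0,0],[0,0,0]]]' 15
```

```text
time_s: 20.32
ee_pos: [569.9, -107.5, 64.3]
ee_rot: [-90.0, 0.1, 177.8]
force: [-1.0, 1.8, 5.9]
gripper_width: 19.4
```

```bash
python3 -m handwheel '[[0,[0,0.3,0],[0,0,0]],[0,[0,0.3,0],[0,0,0]],[0,[0,0.2,0],[0,0,0]],[0,[0,0,0],[0,0,0]],[0,[0,0,0],[0,0,0]],[0,[0,0,0],[0,0,0]],[0,[0,0,0],[0,0,0]],[0,[0,0,0],[0,0,0]],[0,[0,0,0],[0,0,0]],[0,[0,0,0],[0,0,0]]]'
```

```text
time_s: 21.15
ee_pos: [570.0, -107.5, 64.1]
ee_rot: [-90.0, 0.1, 177.8]
force: [-1.8, 2.9, 9.4]
gripper_width: 19.2
```

It came to a firm stop at z of 64.1-64.3. With the grip offset of 15.1 mm that puts the knob centre at 79.2-79.4, against 79.5 expected when home. I'll take the load off, let go and back off upward.

```bash
python3 -m handwheel '[[0,[0,-0.5,0],[0,0,0]],[0,[0,-0.4,0],[0,0,0]],[0.5,[0,0,0],[0,0,0]],[0.5,[0,0,0],[0,0,0]],[0.5,[0,0,0],[0,0,0]],[0.5,[0,0,0],[0,0,0]],[0.5,[0,0,0],[0,0,0]],[0.5,[0,0,0],[0,0,0]],[0.5,[0,0,0],[0,0,0]],[0.5,[0,0,0],[0,0,0]]]'
```

```text
time_s: 21.98
ee_pos: [569.6, -107.5, 63.5]
ee_rot: [-90.0, -0.0, 177.8]
force: [-0.7, 0.5, 0.0]
gripper_width: 45.7
```

```bash
python3 -m handwheel '[[0.5,[0,-5,0],[0,0,0]],[0.5,[0,-10,0],[0,0,0]],[0.5,[0,-15,0],[0,0,0]],[0.5,[0,-15,0],[0,0,0]],[0.5,[0,-20,0],[0,0,0]],[0.5,[0,-20,0],[0,0,0]],[0.5,[0,-15,0],[0,0,0]],[0.5,[0,-5,0],[0,0,0]],[0.5,[0,0,0],[0,0,0]],[0.5,[0,0,0],[0,0,0]]]'
python3 - <<'E'
from h import *
np.set_printoptions(precision=1,suppress=True)
s=env.state()
w=env.grab_frame('wrist');sd=env.grab_frame('side')
r=env.masks_of('wrist','pin_knob'); print([(m['p'],m['location']) for m in r])
print(s['ee_pos'],s['force'],proj('wrist',[569.6,-107.5,79.5],s),proj('side',[569.6,-107.5,79.5]),proj('side',[569.6,-107.5,92.75]))
cv2.imwrite('pics/w7.png',w[:,:,::-1])
cv2.imwrite('pics/s7.png',cv2.resize(sd[150:350,250:420,::-1],None,fx=3,fy=3,interpolation=cv2.INTER_CUBIC))
E
```

```text
time_s: 22.82
ee_pos: [569.3, -107.4, 168.5]
ee_rot: [-90.0, -0.0, 177.8]
force: [-0.4, 0.2, 0.1]
gripper_width: 45.5
[(0.96, [319.7, 244.0])]
[ 569.3 -107.4  168.5] [-0.4  0.2  0.1] [319.3 246.1] [356.3 193.2] [356.5 187.8]
```

View pics/w7.png

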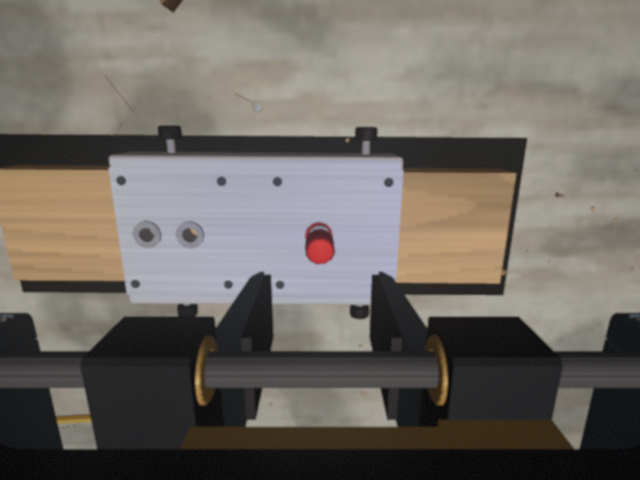

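View pics/s7.png

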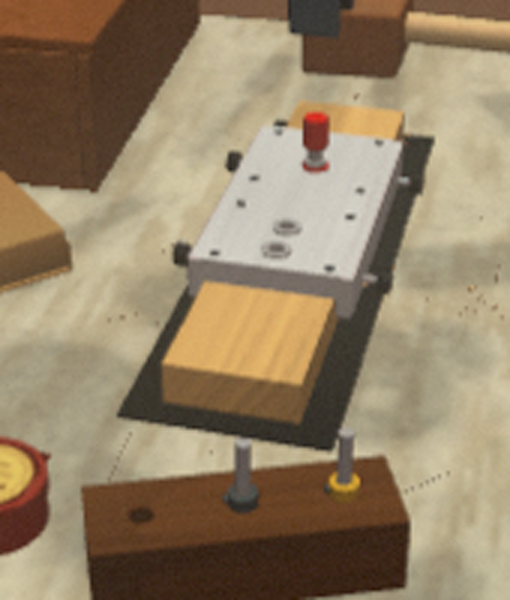

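The wrist view shows the released pin upright in the bush, knob at (320,244). In the side view the knob centre is at about row 194 against 193.2 predicted for home, with the collar on the red flange. The drill and countersink are still in the stand. I'll hand it in.

```bash
python3 -c "
from workcell import env
print(env.job_done(), env.state()['time_s'])"
```

```text
the job is handed in; nothing more can be done
the job is handed in; nothing more can be done
```

The locating pin is pressed home in the hidden hole, and I handed the job in at about 23 s of the 64 s allowed.

- **Finding the hole:** I put the pin through the red-collared bush and rested its nose on the wood with about 3 N. I then slid the jig about 5 mm towards -y, where the force fell to zero and the nose went down freely.
- **Pressing home:** I pushed the pin down until its collar stopped on the flange. The largest force I read was about 9 N, after the pin had met the flange. Then I let go and backed the gripper off 105 mm.

**Last checks:**
- **Pin depth:** the last arm readings before release put the knob centre at 79.2–79.4 mm, against 79.5 mm expected. The side picture agrees within about 1 px.
- **Pin and gripper:** the pin stands upright, and force on the gripper is at noise level.
- **Other tools:** the drill and countersink are still in the stand.

**Disagreements:**
- The network did not find the red-collared bush in the top view, and its bush regions covered the whole jig. I picked the bush centres from the picture instead; they came out 127.9 mm apart against 128 mm given.
- The wrist camera was off by about 1–2 mm.
- Force is reported only at the end of each move and is noisy to about 1 N, so brief peaks in between were not seen.

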